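# Turn the bedside carousel and tip out the glass ball

### The arm

A 7-joint arm with a two-finger parallel gripper is mounted at the origin on the work surface. World frame = base frame: x ahead of the robot, y to its left, z up, the work surface at z = 0. Lengths are in m, angles in rad, forces in N, time in s.
With the tool pointing down it reaches from about 0.4 to 0.85 m from the base axis. Payload 4.4 kg.
Tool frame: the origin (TCP) lies between the finger pads; the fingertips stand 25 mm ahead of it and the grasp point (between the pads) lies 6 mm ahead of it (env.tip_reach is the z of the fingertips in the tool frame, in m); z points along the fingers, y is the line along which they close (so a half turn about z gives the same grasp; the last joint's range is limited). The gripper opens to 94 mm and grips with 3 to 60 N. Pads are 16 mm wide; open, the fingers measure 119 mm over their backs; the gripper's body (75 mm by 177 mm) begins 78 mm behind the grasp point.
Start: joints at [1.142, 0.628, 0.038, 1.517, -0.027, 0.996, -0.02], TCP at [0.231, -0.608, 0.23] pointing down, gripper open.
Joint ranges: [-3.06, 3.06], [-0.37, 2.12], [-1.25, 1.32], [0.18, 2.47], [-1.1, 4.24], [0.23, 1.98], [-2.94, 2.94]. Speed limits (rad/s): [2.57, 2.57, 3.14, 3.14, 3.14, 3.14, 3.14].

### API

Orientations are given as [roll, pitch, yaw] about the fixed x, y, z axes, in that order (R = Rz(yaw) Ry(pitch) Rx(roll)).
In Python, from bench import env, imaging, job, models gives the robot as it stands.
- The arm moves only by the tool play_rows, never from a script. Its argument "increments" is one flat list of numbers, 7 for each row, row after row: the turn, a rotation vector about the tool's x, y, z in rad, then the shift along the tool's x, y, z in m, then the closure in counts, from 0 (fully open) to 255 (shut). A call has 1 to 10 rows; each row is the pose to reach, as a shift and turn from the pose commanded when the call began, along the tool's axes at that moment; what a row does not reach only later rows make up. A row lasts 1/10 s, in which the tool goes at most 50 mm and 8.59 degrees, less where a joint would pass 70% of its speed; a pose out of reach is approached as far as the arm can. A call with a gripper value outside its range is refused whole. The fingers move at their own pace and stop on an object; "grip_force" is the grip in N (left out, the last holds). Time passes only in rows, so rows that repeat a pose let the fingers close. It gives the time, the measured TCP pose, the force, the opening and the grip force at its end, in the units of the state.
- env.get_state(): the state, without advancing time (a new reading comes with each control period).
- imaging.get_image(name): name is "scene" or "top" or "wrist"; returns a dict with "color" (384x512x3 uint8, red, green, blue), "z_map" (384x512 float32, m along the optical axis (not along the pixel's ray), 0 where there is no reading), "vfov" (degrees; the focal length in pixels is half the picture's height over the tangent of half this angle, whatever the lens; pixels are square), "cx", "cy" (the principal point, pixels), "position" and "attitude" of the camera in the world. Camera axes: x right, y up, looking along -z (the intrinsics and any distortion apply to the point x, -y, -z); pixel columns grow to the right and rows downward; lengths in m; the calibration is good to about 2 mm. A picture is of the moment at which its call begins.
- job.sign_off(): hands the job in; it is judged then, once.
Trained networks look in a picture, given as the dict that the camera call returned (one of the last four; its "shot" number tells which), for a name from the list of things; names that differ only in an ending like _2 or _b are one class to them, and where a whole thing is asked for, a point or a joint stands for the part that bears it (a point fixed in the world has none). Each returns a list of dicts, best first, with "confidence" (0 to 1); they miss things now and then, are a little off and sometimes report something else, mostly with a low value. They report only what shows in the picture. A call takes as long as a camera call.
- models.outline_of(name, picture): "pixels" (384x512 bool, what is visible of it) and "at" ([column, row] in pixels, amid what is visible of it).
The state is a dict: "t": time; "joints": joint angles; "qvel": joint speeds; "joint_efforts": joint torques, N m; "eef_pos": TCP position; "eef_rot": TCP orientation; "ft_force": force on the tool from outside, world axes, zero at the start; "torque": the same for the moment, N m; "width": finger opening in m; "gripper_force": force on a finger pad.
Only numpy, scipy, OpenCV 4.12 (cv2) and the standard library are available. Lean on these libraries where they do the work, as an engineer would, in place of code of your own. Each camera call takes 0.05 s, during which the arm holds its last target. There are 200 camera calls.

### The job

Turn the wheel of the bedside carousel until the compartment with the glass ball faces the spout, then tip the carousel by its tab so that the ball rolls out into the pink bowl, and let the carousel settle back level. The wooden spool and the steel tin must stay in the carousel. Do not touch the ball with the gripper, and leave the other things on the nightstand undisturbed.

Things in the scene. Friction and masses are not known exactly. Their poses are not given: they have to be found in the camera images.
- stand: Fixed white plastic stand of the carousel. Origin on the table under the carousel's centre (the wheel's axis when level). x points from there along the spout to the bowl, y is 90 deg left of it (the tab's side), z up. Tipping hinge: a level axle parallel to y through x = 50, z = 110 mm.
- cradle (a joint): Tip angle of the whole carousel about the hinge: 0 level (rest), grows as the spout side and the tab go down, stop at 0.42. Falls back to 0 under its own weight when let go; pressing the tab takes about 3 to 8 N. The ball rolls out of an aligned compartment from about 0.12 on.
- tab (a point): Centre of the top face of the tipping tab, a flat grey plate 45 mm (x) by 50 mm (y), 8 mm thick, beside the spout. Level: at x = 140, y = 135, z = 126 mm of the stand's frame; press it down to tip (it swings about the hinge, 38 mm down at the stop).
- wheel (a joint): Angle of the grey wheel, counter-clockwise from above positive; turns freely round, stays where left (friction 0.08 N m). Four equal compartments, middles at this angle + 0, 90, 180, 270 deg counter-clockwise from the spout; dividers 4 mm thick, tops 176 mm above the table, midway between. The ball comes out if its compartment's middle is within about 15 deg of the spout.
- peg0 (a point): Centre of the top of the upright peg on the divider at wheel angle + 45 deg. One such peg on each divider, 75 mm from the axis, to push the wheel round by: shaft 14 mm, with an 18 mm round knob at the top, from 176 to 233 mm above the table when level. The ball's top is at about 189 mm.
- peg1 (a point): The same on the divider at wheel angle + 135 deg.
- peg2 (a point): The same on the divider at wheel angle + 225 deg.
- peg3 (a point): The same on the divider at wheel angle + 315 deg.
- ball_center (a point): Centre of the glass paperweight ball, 60 mm in diameter, 0.28 kg. It lies in one of the wheel's compartments, 50 to 70 mm from the axis.
- spool: Wooden thread spool, 44 mm diameter, 46 mm high, standing in another compartment; origin at the centre of its underside.
- tin: Round steel tin, 53 mm diameter, 34 mm high, in a third compartment; origin at the centre of its underside. The fourth compartment is empty and faces the spout at the start.
- bowl: Pink ceramic bowl, 150 mm across the rim, 55 mm high, loose, standing under the end of the spout; origin at the centre of its underside.
- pencil_box: Bystander: flat plastic sliding-lid pencil box, 75 x 200 x 28 mm, long along its y axis; origin at the centre of its underside.
- spoon_stand: Bystander: round steel spoon stand with three spoons, 76 mm diameter, 165 mm high with the spoons; origin at the centre of its underside.
- bottle: Bystander: empty clear plastic bottle with cap, 64 mm diameter, 190 mm high; origin at the centre of its underside.
- hair_clip: Bystander: steel hair clip, 75 x 16 x 17 mm; origin at the centre of its underside.
- spout (a point): Middle of the chute's outer end, on the tipping cradle; level: x = 182, z = 129 mm of the stand's frame. The chute is 80 mm wide and starts at a gap in the cradle's round wall (inner radius 110, outer 115 mm, top 177 mm above the table when level) that rings the wheel.
- axis (a point): Centre of the top of the wheel's hub (radius 22 mm), 179 mm above the table when level. The wheel's floor falls gently towards the hub, so that nothing rolls out while level.

How it is judged:
On the way, in this order (a step that is already met when the one before it is completed fails the run):
1. the ball's compartment faces the spout, carousel still level (x of ball_center in the frame of stand between 0.025 and 0.09 m and y of ball_center in the frame of stand between -0.027 and 0.027 m and value of joint cradle below 0.06 rad), for 0.2 s.
2. the carousel is tipped (value of joint cradle above 0.1 rad), for 0.1 s.
At the end, for the whole second after the job is handed in: The ball lies still in the upright bowl (centre within 50 mm of the bowl's axis, less than 70 mm above the table), the carousel is back level (within 0.04 rad) and its wheel at rest, and the spool and the tin are still inside the carousel (within 115 mm of its centre) (horizontal distance between ball_center and bowl below 0.05 m and height (world z) of ball_center below 0.07 m and linear speed of ball below 0.05 m/s and angle between bowl's own z axis and vertical below 0.15 rad and value of joint cradle below 0.04 rad and velocity of joint wheel between -0.1 and 0.1 rad/s and horizontal distance between each of spool, tin and stand below 0.115 m and height (world z) of each of spool, tin above 0.11 m); the robot touches nothing.
It fails at once if the gripper touches the ball (contact force between the fingers and ball above 0.5 N).
It fails at once if a bystander is knocked over or shifted by more than 40 mm (angle between any of bottle, spoon_stand's own z axis and vertical above 0.5 rad or distance of any of bottle, spoon_stand, pencil_box, hair_clip from where it was at the start of the episode above 0.04 m).
It fails at once if the bowl is shifted by more than 50 mm (distance of bowl from where it was at the start of the episode above 0.05 m).
It also fails if it takes over 69 s, if anything falls off the work surface, if the arm or the gripper's body presses on something with over 40 N, if the wrist force passes 120 N, or if a joint passes its speed limit or range.

## Working session

There is one attempt and no reset: what is moved stays moved. The work goes in short steps, Python scripts to look and compute and a tool call to move; the robot and the scene stay as the last step left them, time stands still between calls to the robot, and variables do not carry over. Pictures are saved under pics/ and viewed, at most 10 in all, crops included, and the job is handed in when it is done.

Besides the shell and the picture viewer there is one more tool, called after "Request:" as name(argument=value, ...) on one line, values as JSON. play_rows: Moves the arm, as the interface text tells. Its arguments: {"type":"object","properties":{"increments":{"type":"array","items":{"type":"number"}},"grip_force":{"type":"number"}},"required":["increments"]}

```bash
mkdir -p pics; cat > h.py <<'E'
import numpy as np, cv2
from scipy.spatial.transform import Rotation as R
from bench import env, imaging, job, models
def cam(p):
    a=np.array(p['attitude'],float)
    if a.shape==(3,3): M=a
    elif a.size==4: M=None; raise Exception(a)
    else: M=R.from_euler('xyz',a).as_matrix()
    f=192/np.tan(np.radians(p['vfov'])/2); return M,np.array(p['position']),f
def pts(p,mask=None):
    M,o,f=cam(p); z=p['z_map']
    v,u=np.nonzero((z>0) if mask is None else (mask&(z>0)))
    d=z[v,u]; c=np.stack([(u-p['cx'])/f*d,-(v-p['cy'])/f*d,-d],1)
    return c@M.T+o, np.stack([u,v],1)
E
python3 - <<'E'
from h import *
s=env.get_state(); print(s['eef_pos'],s['eef_rot'],s['t'])
ims=[]
for n in ['top','scene']:
    p=imaging.get_image(n); print(n,[ (k,v) for k,v in p.items() if k not in('color','z_map')])
    ims.append(p['color'])
    for nm in ['stand','tab','wheel','peg0','ball_center','spool','tin','bowl','pencil_box','spoon_stand','bottle','hair_clip','spout','axis']:
        for r in models.outline_of(nm,p)[:4]:
            if r['confidence']<.3: continue
            q,_=pts(p,r['pixels'])
            if len(q): print(nm,round(r['confidence'],2),np.round(r['at']),'med',np.round(np.median(q,0),3),'min',np.round(q.min(0),3),'max',np.round(q.max(0),3))
    cv2.imwrite(f'pics/{n}0.png',p['color'][...,::-1])
E
```

```text
[ 0.23045872 -0.60711449  0.22955928] [-3.13969490e+00  5.57445843e-05  3.62771332e-01] 0.0
top [('vfov', 46.176772869288605), ('cx', 256.2066241150008), ('cy', 201.6445944950988), ('position', array([ 0.27223062, -0.01392983,  1.63923461])), ('attitude', array([ 0.19022284,  0.0090144 , -1.54887542])), ('shot', 1)]
stand 0.8 [282. 198.] med [ 0.579 -0.083  0.13 ] min [ 0.44  -0.251 -0.012] max [0.741 0.115 0.237]
tab 0.71 [288. 197.] med [ 0.58  -0.106  0.13 ] min [ 0.466 -0.216  0.114] max [ 0.68  -0.006  0.237]
tab 0.7 [282. 194.] med [ 0.583 -0.078  0.13 ] min [ 0.45  -0.251 -0.009] max [0.735 0.108 0.237]
wheel 0.77 [294. 198.] med [ 0.579 -0.107  0.13 ] min [ 0.461 -0.216  0.113] max [ 0.681 -0.006  0.237]
peg0 0.76 [289. 198.] med [ 0.577 -0.107  0.13 ] min [ 0.462 -0.216  0.111] max [ 0.68  -0.006  0.237]
ball_center 0.64 [283. 212.] med [ 0.525 -0.083  0.179] min [ 0.499 -0.111  0.126] max [ 0.557 -0.054  0.192]
ball_center 0.44 [231. 174.] med [0.702 0.105 0.023] min [ 0.613  0.033 -0.007] max [0.76  0.167 0.062]
ball_center 0.44 [372. 180.] med [ 0.666 -0.41   0.071] min [
[... 3061 characters left out ...]
[407. 225.] med [0.506 0.412 0.118] min [ 0.378  0.387 -0.003] max [0.522 0.485 0.196]
hair_clip 0.64 [235. 176.] med [ 0.539 -0.079  0.18 ] min [ 0.484 -0.117  0.127] max [ 0.558 -0.044  0.228]
hair_clip 0.3 [226. 188.] med [ 0.59  -0.087  0.132] min [ 0.473 -0.219  0.119] max [ 0.675 -0.006  0.236]
spout 0.81 [236. 196.] med [ 0.592 -0.073  0.133] min [ 0.427 -0.306 -0.005] max [0.703 0.108 0.236]
spout 0.34 [229. 189.] med [ 0.59  -0.087  0.132] min [ 0.465 -0.213  0.117] max [0.675 0.002 0.236]
axis 0.86 [224. 192.] med [ 0.589 -0.088  0.132] min [ 0.347 -0.215 -0.003] max [0.675 0.002 0.236]
axis 0.61 [272. 258.] med [0.679 0.093 0.024] min [ 0.589  0.023 -0.004] max [0.762 0.168 0.059]
```

```bash
python3 - <<'E'
from h import *
from scipy.optimize import least_squares
A=[]
for n in ['top','scene']:
    p=imaging.get_image(n); q,_=pts(p); A.append(q)
    k=(abs(q[:,0]-.575)<.16)&(abs(q[:,1]+.11)<.16)
    w=q[k&(abs(q[:,2]-.177)<.004)]
    c=np.array([.572,-.11])
    for i in range(6):
        r=np.hypot(*(w[:,:2]-c).T); m=abs(r-.1125)<(.012 if i<3 else .006)
        c=least_squares(lambda c:np.hypot(*(w[m,:2]-c).T)-.1125,c,loss='soft_l1',f_scale=.002).x
    print(n,'axis',c,m.sum())
    g=q[k&(q[:,2]>.226)]
    _,lab,_,_=cv2.kmeans(g.astype(np.float32),4,None,(3,50,1e-5),10,0)
    for i in range(4):
        b=g[lab[:,0]==i]; b=b[b[:,2]>b[:,2].max()-.008]; x=b.mean(0)-[*c,0]
        print('peg',b.mean(0).round(3),len(b),'r',np.hypot(*x[:2]).round(3),'ang',np.degrees(np.arctan2(x[1],x[0])).round(1))
    # points outside wall at tab height / spout
    d=q[:,:2]-c; r=np.hypot(*d.T); t=q[k|True]
    m=(r>.12)&(r<.23)&(abs(q[:,2]-.126)<.01); a=np.degrees(np.arctan2(d[m,1],d[m,0]))
    h,e=np.histogram(a,np.arange(-180,181,5))
    print([(int(e[i]),int(h[i])) for i in range(len(h)) if h[i]])
    mm=m.copy(); tb=q[m]; np.save(f'pics/{n}.npy',tb)
    c0=cv2.resize(p['color'][100:290,150:420],None,fx=2.8,fy=2.8)
    cv2.imwrite(f'pics/{n}1.png',c0[...,::-1])
E
```

```text
top axis [ 0.57301884 -0.11080564] 251Traceback (most recent call last):
  File "<stdin>", line 14, in <module>
ValueError: not enough values to unpack (expected 4, got 3)
```

View pics/scene0.png

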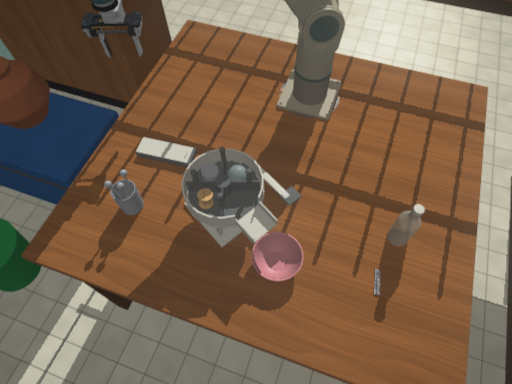

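The scene view shows the carousel at (225,188) with the chute pointing to the bowl at (278,258). The tab is at (290,195), the ball at (237,175), the spool at (205,198) and the tin at about (212,172).

```bash
python3 - <<'E'
from h import *
from scipy.optimize import least_squares
for n in ['top','scene']:
    p=imaging.get_image(n); q,uv=pts(p)
    k=(abs(q[:,0]-.575)<.16)&(abs(q[:,1]+.11)<.16)
    w=q[k&(abs(q[:,2]-.177)<.004)]
    c=np.array([.573,-.11])
    for i in range(6):
        r=np.hypot(*(w[:,:2]-c).T); m=abs(r-.1125)<(.012 if i<3 else .006)
        c=least_squares(lambda c:np.hypot(*(w[m,:2]-c).T)-.1125,c,loss='soft_l1',f_scale=.002).x
    print(n,'axis',c,m.sum())
    g=q[k&(q[:,2]>.226)]
    _,lab,_=cv2.kmeans(g.astype(np.float32),4,None,(3,50,1e-5),10,0)
    for i in range(4):
        b=g[lab[:,0]==i]; x=b.mean(0)-[*c,0]
        print('peg',b.mean(0).round(3),len(b),'r',np.hypot(*x[:2]).round(3),'ang',np.degrees(np.arctan2(x[1],x[0])).round(1))
    d=q[:,:2]-c; r=np.hypot(*d.T)
    m=(r>.12)&(r<.25)&(abs(q[:,2]-.126)<.012); img=np.zeros((384,512),np.uint8); img[uv[m,1],uv[m,0]]=1
    nn,l,st,ce=cv2.connectedComponentsWithStats(img)
    for i in range(1,nn):
        if st[i,4]<15: continue
        b=q[m&(l[uv[:,1],uv[:,0]]==i)]; x=b[:,:2]-c
        print('comp',b.mean(0).round(3),len(b),ce[i].round(),'ang',np.degrees(np.arctan2(*x.mean(0)[::-1])).round(1),'r',np.hypot(*x.T).min().round(3),np.hypot(*x.T).max().round(3), b.min(0).round(3),b.max(0).round(3))
    c0=cv2.resize(p['color'][120:270,200:380],None,fx=4,fy=4)
    cv2.imwrite(f'pics/{n}1.png',c0[...,::-1])
E
```

```text
top axis [ 0.57290835 -0.11070878] 249
peg [ 0.643 -0.085  0.231] 19 r 0.075 ang 20.3
peg [ 0.547 -0.04   0.231] 22 r 0.075 ang 110.3
peg [ 0.502 -0.136  0.23 ] 22 r 0.075 ang -160.4
peg [ 0.599 -0.18   0.23 ] 20 r 0.074 ang -69.4
comp [0.65  0.018 0.13 ] 398 [253. 177.] ang 59.1 r 0.12 0.185 [ 0.602 -0.026  0.118] [0.697 0.063 0.138]
comp [0.505 0.033 0.125] 427 [248. 218.] ang 115.5 r 0.12 0.224 [ 0.448 -0.066  0.115] [0.554 0.105 0.136]
scene axis [ 0.57618861 -0.10828182] 403
peg [ 0.551 -0.037  0.23 ] 26 r 0.075 ang 109.4
peg [ 0.507 -0.133  0.23 ] 28 r 0.073 ang -160.0
peg [ 0.647 -0.082  0.231] 31 r 0.076 ang 20.5
peg [ 0.603 -0.178  0.23 ] 26 r 0.075 ang -69.1
comp [0.516 0.05  0.125] 444 [281. 190.] ang 110.8 r 0.123 0.224 [ 0.46 -0.04  0.12] [0.556 0.109 0.131]
comp [0.648 0.025 0.13 ] 631 [258. 225.] ang 61.7 r 0.12 0.187 [ 0.597 -0.029  0.122] [0.703 0.07  0.138]
```

View pics/top1.png

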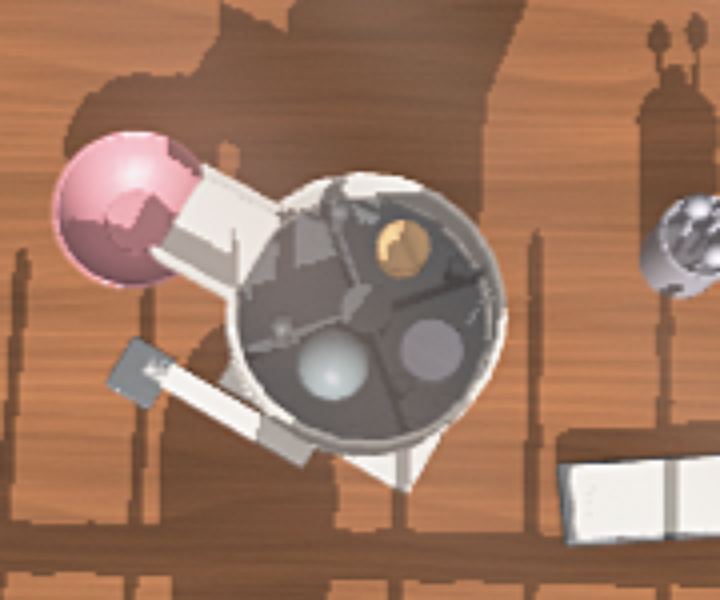

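The top crop shows the pegs, the ball at crop (333,367), the spool at (403,247), the tin at (430,350), the tab at (140,372) and the chute towards the bowl at (130,210). I'll move above the peg at 110°, between the empty compartment and the ball's.

Request:
play_rows(increments=[0,0,-0.15,0,0,-0.05,174,0,0,-0.3,0.05,-0.042,-0.07,174,0,0,-1.557,0.5,-0.419,-0.07,174,0,0,-1.557,0.5,-0.419,-0.07,174,0,0,-1.557,0.5,-0.419,-0.07,174,0,0,-1.557,0.5,-0.419,-0.07,174,0,0,-1.557,0.5,-0.419,-0.07,174,0,0,-1.557,0.5,-0.419,-0.07,174,0,0,-1.557,0.5,-0.419,-0.07,174,0,0,-1.557,0.5,-0.419,-0.07,174])

```text
t: 2.65
eef_pos: [0.4502, -0.2153, 0.2991]
eef_rot: [3.141, 0.001, 1.868]
ft_force: [1.5, -0.5, -0.2]
width: 0.0298
gripper_force: 0.0
```

```bash
cat >> h.py <<'E'
def inc(targets, p=None, rpy=None):
    """targets: list of (x,y,z,yaw_rad) world, tool down -> tool increments"""
    s=env.get_state(); p=s['eef_pos'] if p is None else p; r=s['eef_rot'] if rpy is None else rpy
    M=R.from_euler('xyz',r)
    for t in targets:
        d=M.inv().apply(np.array(t[:3])-p); v=(M.inv()*R.from_euler('xyz',[np.pi,0,t[3]])).as_rotvec()
        print(v.round(3),d.round(4))
E
python3 - <<'E'
from h import *
s=env.get_state(); print(s['joints'],s['qvel'])
inc([(.549,-.038,.30,np.radians(110))])
c=np.array([.5745,-.1095])
for n in ['top','scene']:
    p=imaging.get_image(n); q,uv=pts(p); col=p['color'].astype(int)
    d=q[:,:2]-c; r=np.hypot(*d.T)
    m=(r>.12)&(r<.25)&(abs(q[:,2]-.126)<.012)&(q[:,1]>-.03)
    img=np.zeros((384,512),np.uint8); img[uv[m,1],uv[m,0]]=1
    nn,l,st,ce=cv2.connectedComponentsWithStats(img)
    for i in range(1,nn):
        if st[i,4]<60: continue
        k=m&(l[uv[:,1],uv[:,0]]==i); b=q[k]; bc=col[uv[k,1],uv[k,0]]
        print(n,'comp',len(b),cv2.minAreaRect((b[:,:2]*1000).astype(np.float32)), np.median(bc,0))
        lum=bc.mean(1); g=(lum<.8*np.percentile(lum,80))
        far=np.hypot(*(b[:,:2]-c).T)>.16
        g&=far
        if g.sum()>10: print('   grey',g.sum(),b[g].mean(0).round(4),cv2.minAreaRect((b[g][:,:2]*1000).astype(np.float32)),np.degrees(np.arctan2(*(b[g].mean(0)[:2]-c)[::-1])))
    for rr in models.outline_of('bowl',p)[:1]:
        b,_=pts(p,rr['pixels']); b=b[(b[:,2]>.045)&(b[:,2]<.062)]; print('bowl',cv2.minEnclosingCircle((b[:,:2]*1000).astype(np.float32)))
E
```

```text
[ 0.70752167  0.35593121 -0.43421765  1.82831603  0.17638351  0.99414861
  0.49845893] [-0.65320895  0.06590098 -0.489742   -0.04640663  0.21342301  0.05364641
  0.27168999]
[ 0.001  0.001 -0.051] [ 0.1406  0.1465 -0.0009]
top comp 386 ((649.0233764648438, 17.624271392822266), (66.67874908447266, 77.33551025390625), 60.34455871582031) [234. 227. 221.]
   grey 44 [0.6373 0.0497 0.1276] ((637.6526489257812, 49.77131271362305), (22.041414260864258, 23.678611755371094), 61.3925666809082) 68.4603346501885
top comp 372 ((500.38934326171875, 33.0965690612793), (144.7455596923828, 49.25457000732422), 61.13069152832031) [172.5 166.5 161. ]
   grey 168 [0.5241 0.0788 0.1249] ((524.3637084960938, 76.6982421875), (45.421817779541016, 49.28151321411133), 60.532203674316406) 104.99307798314241
bowl ((685.8533935546875, 95.22236633300781), 72.61316680908203)
scene comp 440 ((501.40875244140625, 36.09473419189453), (145.7679443359375, 49.688194274902344), 59.9565544128418) [124. 122. 117.]
   grey 207 [0.5284 0.0816 0.125 ] ((524.6401977539062, 76.26239013671875), (52.964027404785156, 49.688194274902344), 59.9565544128418) 103.5719036720077
scene comp 646 ((649.2470092773438, 19.59759521484375), (70.45455169677734, 86.04058837890625), 61.40705871582031) [183. 179. 168.]
   grey 131 [0.645  0.0488 0.1295] ((659.0934448242188, 37.9465217590332), (28.674604415893555, 86.2021255493164), 60.49304962158203) 65.99215633250954
bowl ((687.8213500976562, 94.78011322021484), 75.08336639404297)
```

```bash
python3 - <<'E'
from h import *
s=env.get_state(); print(s['eef_pos'],s['eef_rot'])
inc([(.549,-.039,.30,np.radians(110))])
E
```

```text
[ 0.44982636 -0.21634472  0.29882241] [3.14158368e+00 4.30732027e-04 1.86451863e+00]
[-0.     0.    -0.055] [ 0.141   0.1463 -0.0012]
```

Request:
play_rows(increments=[0,0,-0.02,0.035,0.0365,-0.001,174,0,0,-0.055,0.07,0.073,-0.001,174,0,0,-0.055,0.105,0.11,-0.001,174,0,0,-0.055,0.141,0.1463,-0.001,174,0,0,-0.055,0.141,0.1463,-0.001,174,0,0,-0.055,0.141,0.1463,-0.001,174])

```text
t: 3.45
eef_pos: [0.5491, -0.0406, 0.2993]
eef_rot: [-3.141, 0.001, 1.917]
ft_force: [-1.3, -0.9, -0.7]
width: 0.0301
gripper_force: 0.0
```

```bash
python3 - <<'E'
from h import *
s=env.get_state(); print(s['eef_pos'],s['eef_rot'],s['t'])
inc([(.549,-.039,.228,np.radians(110))])
p=imaging.get_image('wrist'); cv2.imwrite('pics/w1.png',p['color'][...,::-1])
E
```

```text
[ 0.54906262 -0.04058543  0.2992508 ] [-3.14056532e+00  5.12059822e-04  1.91737592e+00] 3.45
[-0.001  0.001 -0.002] [0.0015 0.0006 0.0712]
```

View pics/w1.png

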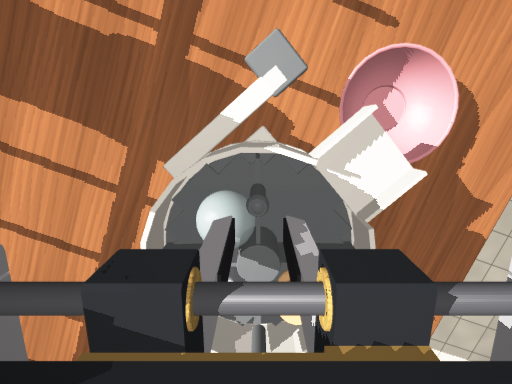

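The wrist view has the peg at (258,205), centred laterally between the fingers at about 220 and 300, with the ball at (225,220). I'll go down around the peg.

Request:
play_rows(increments=[0,0,0,0.001,0.0005,0.02,174,0,0,0,0.001,0.0005,0.04,174,0,0,0,0.001,0.0005,0.055,174,0,0,0,0.001,0.0005,0.071,174,0,0,0,0.001,0.0005,0.071,174,0,0,0,0.001,0.0005,0.071,174])

```text
t: 4.1
eef_pos: [0.5487, -0.0412, 0.2289]
eef_rot: [-3.141, 0.001, 1.914]
ft_force: [0.6, 0.6, 1.3]
width: 0.0298
gripper_force: 0.0
```

```bash
python3 - <<'E'
from h import *
c=np.array([.5745,-.1095])
s=env.get_state(); print(s['eef_pos'],s['eef_rot'],s['ft_force'])
# arc: 110 -> 11
def arc(a): t=np.radians(a); return (c[0]+.075*np.cos(t),c[1]+.075*np.sin(t),.228,t)
inc([arc(a) for a in np.arange(106,65,-4.5)])
t=np.radians(65);print()
inc([arc(a) for a in np.arange(61,8,-4.5)],np.array(arc(65.5)[:3]),[np.pi,0,np.radians(65.5)])
E
```

```text
[ 0.54869555 -0.04116943  0.22887199] [-3.14069089e+00  8.30164450e-04  1.91409305e+00] [0.55190173 0.60181991 1.27585076]
[-0.001  0.001  0.064] [0.0018 0.0061 0.0009]
[-0.001  0.001  0.143] [0.0012 0.012  0.0009]
[-0.001  0.001  0.221] [0.0001 0.0177 0.0009]
[-0.001  0.001  0.3  ] [-0.0014  0.0234  0.0009]
[-0.001  0.001  0.378] [-0.0033  0.029   0.0008]
[-0.001  0.001  0.457] [-0.0057  0.0344  0.0008]
[-0.001  0.001  0.535] [-0.0085  0.0396  0.0008]
[-0.001  0.001  0.614] [-0.0117  0.0445  0.0008]
[-0.001  0.001  0.692] [-0.0153  0.0492  0.0008]
[-0.001  0.001  0.771] [-0.0192  0.0536  0.0008]

[-0.    -0.     0.079] [-0.0002  0.0059  0.    ]
[-0.    -0.     0.157] [-0.0009  0.0117  0.    ]
[-0.    -0.     0.236] [-0.0021  0.0175  0.    ]
[-0.    -0.     0.314] [-0.0037  0.0232  0.    ]
[ 0.    -0.     0.393] [-0.0057  0.0287  0.    ]
[ 0.    -0.     0.471] [-0.0082  0.034   0.    ]
[-0.   -0.    0.55] [-0.0111  0.0392  0.    ]
[-0.    -0.     0.628] [-0.0143  0.0441  0.    ]
[ 0.    -0.     0.707] [-0.018   0.0487  0.    ]
[ 0.    -0.     0.785] [-0.022  0.053  0.   ]
[ 0.    -0.     0.864] [-0.0263  0.057   0.    ]
[ 0.    -0.     0.942] [-0.0309  0.0607  0.    ]
```

Request:
play_rows(increments=[0,0,0.064,0.0018,0.0061,0.001,174,0,0,0.143,0.0012,0.012,0.001,174,0,0,0.221,0,0.0177,0.001,174,0,0,0.3,-0.0014,0.0234,0.001,174,0,0,0.378,-0.0033,0.029,0.001,174,0,0,0.457,-0.0057,0.0344,0.001,174,0,0,0.535,-0.0085,0.0396,0.001,174,0,0,0.614,-0.0117,0.0445,0.001,174,0,0,0.692,-0.0153,0.0492,0.001,174,0,0,0.771,-0.0192,0.0536,0.001,174])

```text
t: 5.1
eef_pos: [0.6059, -0.04, 0.2288]
eef_rot: [3.141, 0.001, 1.142]
ft_force: [-1.9, -1.0, 0.1]
width: 0.0302
gripper_force: 0.5
```

```bash
cat > look.py <<'E'
from h import *
import sys
c=np.array([.5745,-.1095]); S=np.radians(60.6)
s=env.get_state(); print(s['eef_pos'],s['eef_rot'],s['ft_force'],s['t'])
for n in sys.argv[1:]:
    p=imaging.get_image(n); q,_=pts(p)
    for nm in ['ball_center','tin','spool','bowl']:
        for r in models.outline_of(nm,p)[:2]:
            b,_=pts(p,r['pixels'])
            if r['confidence']>.35 and len(b):
                m=np.median(b,0); d=m[:2]-c; print(n,nm,round(r['confidence'],2),m.round(3),'stand xy',np.round([d@[np.cos(S),np.sin(S)],d@[-np.sin(S),np.cos(S)]],3),b[:,2].max().round(3))
    d=q[:,:2]-c; rr=np.hypot(*d.T); k=(abs(rr-.075)<.015)&(q[:,2]>.226)&(q[:,2]<.236); a=np.degrees(np.arctan2(d[k,1],d[k,0]))
    h,e=np.histogram(a,np.arange(-180,181,5)); print('pegs',[(int(e[i]),int(h[i])) for i in range(72) if h[i]])
    cv2.imwrite(f'pics/look_{n}_{s["t"]:.1f}.png',p['color'][...,::-1])
E
python3 look.py scene
python3 - <<'E'
from h import *
c=np.array([.5745,-.1095])
def arc(a): t=np.radians(a); return (c[0]+.075*np.cos(t),c[1]+.075*np.sin(t),.228,t)
inc([arc(a) for a in np.arange(61,8,-4.5)])
E
```

```text
[ 0.60591919 -0.04004513  0.2287964 ] [3.14116713e+00 6.85205704e-04 1.14189760e+00] [-1.94022181 -0.99484789  0.1458754 ] 5.1
scene tin 0.56 [ 0.514 -0.145  0.163] stand xy [-0.06   0.035] 0.166
scene spool 0.71 [ 0.603 -0.172  0.174] stand xy [-0.041 -0.056] 0.18
scene bowl 0.85 [0.678 0.093 0.024] stand xy [0.227 0.009] 0.059
pegs [(-120, 2), (-115, 11), (-110, 11), (-105, 5), (-25, 9), (-20, 16), (-15, 6), (40, 3), (45, 7), (50, 1), (60, 3), (65, 8), (70, 10), (75, 10)]
[ 0.001 -0.     0.083] [-0.0027  0.0063  0.0004]
[ 0.001 -0.001  0.162] [-0.0034  0.0122  0.0004]
[ 0.001 -0.001  0.24 ] [-0.0046  0.018   0.0004]
[ 0.001 -0.001  0.319] [-0.0062  0.0236  0.0004]
[ 0.001 -0.001  0.397] [-0.0083  0.0291  0.0004]
[ 0.001 -0.001  0.476] [-0.0107  0.0345  0.0004]
[ 0.001 -0.001  0.554] [-0.0136  0.0396  0.0004]
[ 0.001 -0.001  0.633] [-0.0169  0.0445  0.0004]
[ 0.001 -0.001  0.712] [-0.0206  0.0491  0.0004]
[ 0.001 -0.001  0.79 ] [-0.0246  0.0534  0.0004]
[ 0.001 -0.001  0.869] [-0.029   0.0574  0.0004]
[ 0.001 -0.001  0.947] [-0.0336  0.061   0.0004]
```

Request:
play_rows(increments=[0,0,0.083,-0.002,0.0063,0.0005,174,0,0,0.162,-0.003,0.0122,0.0005,174,0,0,0.24,-0.0045,0.018,0.0005,174,0,0,0.319,-0.0062,0.0236,0.0005,174,0,0,0.397,-0.0083,0.0291,0.0005,174,0,0,0.476,-0.0107,0.0345,0.0005,174,0,0,0.554,-0.0136,0.0396,0.0005,174,0,0,0.633,-0.0169,0.0445,0.0005,174,0,0,0.712,-0.0206,0.0491,0.0005,174,0,0,0.79,-0.0246,0.0534,0.0005,174])

```text
t: 6.35
eef_pos: [0.6447, -0.082, 0.2276]
eef_rot: [-3.14, -0.001, 0.356]
ft_force: [0.3, 1.4, 0.1]
width: 0.0301
gripper_force: 0.7
```

```bash
python3 look.py scene top
python3 - <<'E'
from h import *
c=np.array([.5745,-.1095])
def arc(a): t=np.radians(a); return (c[0]+.075*np.cos(t),c[1]+.075*np.sin(t),.228,t)
inc([arc(a) for a in [18,15,12,9]])
E
```

```text
[ 0.64473166 -0.08201609  0.22757082] [-3.14012994e+00 -1.06159140e-03  3.55504626e-01] [0.25922813 1.43397833 0.0996182 ] 6.35
scene ball_center 0.61 [ 0.608 -0.049  0.177] stand xy [0.07 0.  ] 0.192
scene bowl 0.58 [0.678 0.093 0.024] stand xy [0.227 0.009] 0.132
pegs [(-70, 2), (-65, 11), (-60, 7), (5, 4), (10, 2), (20, 10), (25, 16), (30, 7), (35, 1), (40, 1)]
top bowl 0.88 [0.702 0.105 0.023] stand xy [ 0.249 -0.006] 0.13
pegs [(-75, 7), (-70, 8), (-65, 5)]
[-0.    -0.     0.043] [-0.      0.0037 -0.0008]
[-0.    -0.     0.096] [-0.0003  0.0076 -0.0008]
[-0.    -0.     0.148] [-0.0008  0.0115 -0.0008]
[-0.  -0.   0.2] [-0.0014  0.0154 -0.0008]
```

Request:
play_rows(increments=[0,0,0.043,0,0.0037,-0.0005,174,0,0,0.096,-0.0003,0.0076,-0.0005,174,0,0,0.148,-0.0008,0.0115,-0.0005,174,0,0,0.18,-0.001,0.014,-0.0005,174,0,0,0.18,-0.001,0.014,-0.0005,174,0,0,0.18,-0.001,0.014,-0.0005,174,0,0,0.148,-0.001,0.0095,-0.0005,174,0,0,0.148,-0.001,0.0095,-0.0005,174])

```text
t: 7.65
eef_pos: [0.6469, -0.0912, 0.2278]
eef_rot: [-3.141, -0.0, 0.211]
ft_force: [0.3, -0.2, 0.3]
width: 0.0301
gripper_force: 0.0
```

```bash
python3 look.py scene top
```

```text
[ 0.64687017 -0.09119137  0.22775334] [-3.14088002e+00 -1.09666286e-04  2.11432739e-01] [ 0.26359836 -0.23889881  0.32822552] 7.65
scene ball_center 0.55 [ 0.62  -0.057  0.177] stand xy [ 0.068 -0.014] 0.191
scene spool 0.5 [ 0.622 -0.038  0.131] stand xy [ 0.086 -0.006] 0.391
scene bowl 0.88 [0.678 0.093 0.024] stand xy [0.227 0.01 ] 0.059
scene bowl 0.63 [0.506 0.412 0.118] stand xy [0.421 0.315] 0.194
pegs [(-175, 4), (-170, 6), (-75, 8), (-70, 5), (-5, 4), (0, 10), (5, 2), (10, 12), (15, 15), (20, 4), (25, 4), (30, 6), (95, 4), (100, 4), (105, 1)]
top spool 0.62 [ 0.58  -0.177  0.13 ] stand xy [-0.056 -0.038] 0.727
top spool 0.45 [ 0.526 -0.173  0.175] stand xy [-0.079  0.011] 0.737
top bowl 0.39 [ 0.585 -0.017  0.13 ] stand xy [0.085 0.037] 0.767
pegs [(-85, 5), (-80, 7), (-75, 6)]
```

Request:
play_rows(increments=[0,0,0,0,0,-0.03,174,0,0,0,0,0,-0.06,174,0,0,0,0,0,-0.08,174,0,0,0,0,0,-0.08,174])

```text
t: 8.55
eef_pos: [0.6488, -0.0925, 0.311]
eef_rot: [3.14, -0.006, 0.209]
ft_force: [-0.4, -0.1, -0.1]
width: 0.0299
gripper_force: 0.0
```

```bash
python3 - <<'E'
from h import *
inc([(.5255,.0787,.25,1.83)])
E
```

```text
[ 0.007 -0.003 -1.621] [-0.0855 -0.1932  0.0601]
```

Request:
play_rows(increments=[0.001,0,-0.15,-0.01,-0.02,0,255,0.002,0,-0.3,-0.02,-0.04,0,255,0.003,0,-0.45,-0.03,-0.06,0,255,0.004,0,-0.6,-0.04,-0.08,0,255,0.004,0,-0.75,-0.048,-0.1,0,255,0.005,0,-0.9,-0.055,-0.12,0,255,0.006,-0.003,-1.04,-0.06,-0.14,0,255,0.007,-0.003,-1.18,-0.068,-0.155,0,255,0.007,-0.003,-1.32,-0.075,-0.175,0,255,0.007,-0.003,-1.46,-0.0855,-0.193,0,255])

```text
t: 9.55
eef_pos: [0.5224, 0.0796, 0.3064]
eef_rot: [-3.133, -0.003, 1.675]
ft_force: [-1.7, 0.1, 0.1]
width: 0.0006
gripper_force: 0.0
```

```bash
python3 look.py scene top
python3 - <<'E'
from h import *
inc([(.5255,.0787,.17,1.83)])
E
```

```text
[0.52239552 0.07963464 0.30639777] [-3.13335556e+00 -2.61878174e-03  1.67484929e+00] [-1.67236315  0.09622897  0.09105539] 9.55
scene ball_center 0.57 [ 0.617 -0.062  0.178] stand xy [ 0.062 -0.014] 0.191
scene tin 0.47 [ 0.528 -0.075  0.162] stand xy [0.008 0.057] 0.168
scene spool 0.68 [ 0.544 -0.158  0.173] stand xy [-0.057  0.003] 0.181
scene bowl 0.66 [0.679 0.093 0.023] stand xy [0.227 0.008] 0.059
pegs [(-175, 5), (-170, 11), (-165, 9), (-160, 1), (-80, 9), (-75, 15), (-70, 4), (5, 2), (10, 15), (15, 12), (20, 3), (95, 9), (100, 16), (105, 6)]
top ball_center 0.76 [ 0.599 -0.069  0.18 ] stand xy [ 0.047 -0.001] 0.193
top tin 0.57 [ 0.52  -0.074  0.163] stand xy [0.004 0.065] 0.17
top spool 0.51 [ 0.533 -0.162  0.173] stand xy [-0.066  0.011] 0.184
top bowl 0.71 [0.73  0.056 0.033] stand xy [ 0.221 -0.055] 0.059
pegs [(-175, 2), (-170, 8), (-165, 7), (-160, 1), (-85, 4), (-80, 8), (-75, 6), (5, 3), (10, 8), (15, 6), (95, 1), (100, 5), (105, 8), (110, 2)]
[-0.006 -0.003 -0.163] [0.     0.0027 0.1375]
```

Request:
play_rows(increments=[-0.006,-0.003,-0.1,0,0.002,0.03,255,-0.006,-0.003,-0.163,0,0.0027,0.065,255,-0.006,-0.003,-0.163,0,0.0027,0.1,255,-0.006,-0.003,-0.163,0,0.0027,0.13,255,-0.006,-0.003,-0.163,0,0.0027,0.14,255,-0.006,-0.003,-0.163,0,0.0027,0.14,255,-0.006,-0.003,-0.163,0,0.0027,0.14,255])

```text
t: 10.75
eef_pos: [0.5261, 0.0796, 0.1687]
eef_rot: [3.14, 0.0, 1.832]
ft_force: [-0.1, -0.2, -0.2]
width: 0.0005
gripper_force: 0.0
```

```bash
python3 - <<'E'
from h import *
s=env.get_state(); print(s['eef_pos'],s['eef_rot'],s['ft_force'])
p=imaging.get_image('scene'); cv2.imwrite('pics/s2.png',cv2.resize(p['color'][120:300,140:360],None,fx=3,fy=3)[...,::-1])
E
```

```text
[0.52611016 0.07961436 0.16871777] [3.14007774e+00 3.15157345e-04 1.83151936e+00] [-0.14033904 -0.21087661 -0.21626555]
```

View pics/s2.png

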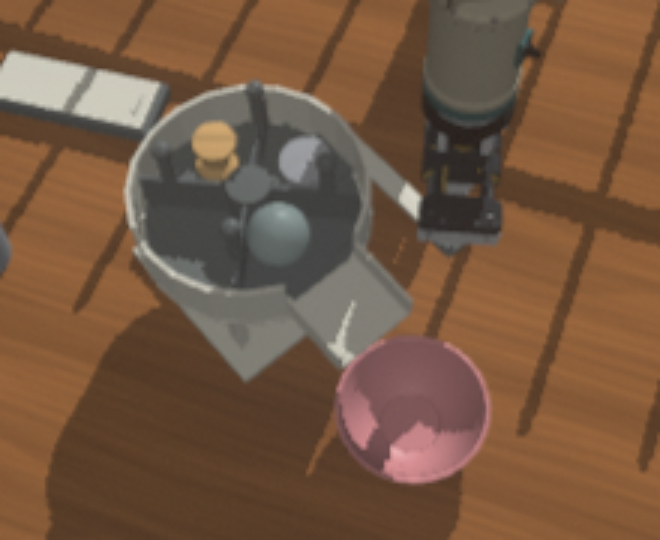

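The ball at crop (278,233) faces the chute at (350,305), the bowl at (415,410) is just past its end, and the gripper hangs over the tab at (455,240). I'll press gradually.

Request:
play_rows(increments=[0,0,0,0,0,0.012,255,0,0,0,0,0,0.02,255,0,0,0,0,0,0.025,255,0,0,0,0,0,0.03,255,0,0,0,0,0,0.034,255,0,0,0,0,0,0.038,255,0,0,0,0,0,0.04,255,0,0,0,0,0,0.041,255,0,0,0,0,0,0.041,255,0,0,0,0,0,0.041,255])

```text
t: 11.8
eef_pos: [0.5244, 0.0789, 0.1264]
eef_rot: [-3.14, 0.001, 1.832]
ft_force: [0.7, 1.5, 4.5]
width: 0.0004
gripper_force: 2.2
```

```bash
python3 look.py scene
```

```text
[0.52443786 0.07891879 0.12644522] [-3.13964351e+00  5.59005329e-04  1.83157828e+00] [0.68234286 1.53822935 4.54406843] 11.8
scene ball_center 0.88 [0.7   0.088 0.107] stand xy [ 0.234 -0.012] 0.119
scene ball_center 0.41 [ 0.556 -0.143  0.201] stand xy [-0.038 -0.   ] 0.212
scene tin 0.7 [ 0.535 -0.058  0.172] stand xy [0.026 0.06 ] 0.182
scene spool 0.77 [ 0.554 -0.142  0.202] stand xy [-0.039  0.002] 0.214
scene bowl 0.94 [0.691 0.107 0.028] stand xy [0.246 0.005] 0.06
scene bowl 0.6 [ 0.534 -0.058  0.172] stand xy [0.025 0.06 ] 0.182
pegs [(-50, 2)]
```

The ball is dropping into the bowl. I'll hold briefly, then ease the tab up.

Request:
play_rows(increments=[0,0,0,0,0,0,255,0,0,0,0,0,0,255,0,0,0,0,0,0,255,0,0,0,0,0,-0.006,255,0,0,0,0,0,-0.012,255,0,0,0,0,0,-0.018,255,0,0,0,0,0,-0.024,255,0,0,0,0,0,-0.03,255,0,0,0,0,0,-0.05,255,0,0,0,0,0,-0.09,255])

```text
t: 13.05
eef_pos: [0.5237, 0.0791, 0.2154]
eef_rot: [-3.137, -0.001, 1.832]
ft_force: [1.4, 0.2, -0.2]
width: 0.0005
gripper_force: 0.0
```

Request:
play_rows(increments=[0,0,0,0,0,-0.04,255,0,0,0,0,0,-0.06,255,0,0,0,0,0,-0.06,255,0,0,0,0,0,-0.06,255,0,0,0,0,0,-0.06,255,0,0,0,0,0,-0.06,255,0,0,0,0,0,-0.06,255,0,0,0,0,0,-0.06,255,0,0,0,0,0,-0.06,255,0,0,0,0,0,-0.06,255])

```text
t: 14.05
eef_pos: [0.5251, 0.0794, 0.2765]
eef_rot: [-3.141, 0.0, 1.832]
ft_force: [0.5, -0.6, -0.4]
width: 0.0003
gripper_force: 0.0
```

```bash
python3 look.py scene; python3 look.py scene; cp pics/look_scene_1[3-9]*.png /tmp; ls pics
```

```text
[0.52512996 0.07940078 0.27654065] [-3.14103224e+00  1.53311575e-04  1.83181645e+00] [ 0.47412623 -0.63024693 -0.44159985] 14.05
scene ball_center 0.78 [0.694 0.111 0.055] stand xy [0.251 0.004] 0.068
scene tin 0.74 [ 0.528 -0.074  0.162] stand xy [0.008 0.057] 0.23
scene spool 0.77 [ 0.544 -0.159  0.173] stand xy [-0.058  0.002] 0.179
scene spool 0.53 [ 0.672 -0.401  0.072] stand xy [-0.206 -0.228] 0.164
scene bowl 0.58 [0.679 0.085 0.029] stand xy [0.221 0.004] 0.123
pegs [(-175, 6), (-170, 10), (-165, 9), (-80, 9), (-75, 14), (-70, 5), (5, 1), (10, 14), (15, 13), (20, 2), (95, 12), (100, 13), (105, 6)]
[0.52516643 0.07937673 0.27669521] [-3.14128420e+00  2.33711954e-04  1.83173039e+00] [-0.0759872   0.43739188 -0.06726829] 14.3
scene ball_center 0.7 [0.695 0.112 0.056] stand xy [0.252 0.004] 0.07
scene tin 0.72 [ 0.528 -0.073  0.162] stand xy [0.009 0.058] 0.231
scene spool 0.7 [ 0.545 -0.157  0.173] stand xy [-0.056  0.003] 0.18
scene bowl 0.71 [0.679 0.084 0.029] stand xy [0.22  0.004] 0.06
pegs [(-175, 5), (-170, 10), (-165, 7), (-85, 2), (-80, 7), (-75, 15), (-70, 4), (5, 2), (10, 13), (15, 16), (20, 3), (95, 8), (100, 13), (105, 8)]
look_scene_11.8.png
look_scene_14.1.png
look_scene_14.3.png
look_scene_5.1.png
look_scene_6.3.png
look_scene_7.7.png
look_scene_9.6.png
look_top_6.3.png
look_top_7.7.png
look_top_9.6.png
s2.png
scene0.png
scene1.png
top0.png
top1.png
w1.png
```

Request:
play_rows(increments=[0,0,0,0,0,0,255,0,0,0,0,0,0,255,0,0,0,0,0,0,255,0,0,0,0,0,0,255,0,0,0,0,0,0,255,0,0,0,0,0,0,255,0,0,0,0,0,0,255,0,0,0,0,0,0,255,0,0,0,0,0,0,255,0,0,0,0,0,0,255])

```text
t: 15.55
eef_pos: [0.5252, 0.0794, 0.2767]
eef_rot: [-3.141, 0.0, 1.832]
ft_force: [0.4, 0.5, 0.0]
width: 0.0003
gripper_force: 0.0
```

Request:
play_rows(increments=[0,0,0,0,0,0,255,0,0,0,0,0,0,255,0,0,0,0,0,0,255,0,0,0,0,0,0,255,0,0,0,0,0,0,255,0,0,0,0,0,0,255,0,0,0,0,0,0,255,0,0,0,0,0,0,255,0,0,0,0,0,0,255,0,0,0,0,0,0,255])

```text
t: 16.55
eef_pos: [0.5251, 0.0794, 0.2767]
eef_rot: [-3.141, 0.0, 1.832]
ft_force: [0.3, 0.1, 0.1]
width: 0.0005
gripper_force: 0.0
```

```bash
python3 look.py scene | grep -E "ball|bowl"; python3 look.py scene| grep -E "ball|bowl"; cp pics/look_scene_16*.png pics/fin.png
```

```text
scene ball_center 0.73 [ 0.592 -0.103  0.131] stand xy [ 0.015 -0.012] 0.236
scene ball_center 0.68 [0.694 0.111 0.057] stand xy [0.251 0.004] 0.069
scene bowl 0.86 [0.679 0.081 0.029] stand xy [0.217 0.002] 0.061
scene ball_center 0.76 [0.694 0.112 0.057] stand xy [0.252 0.004] 0.068
scene bowl 0.59 [0.678 0.085 0.028] stand xy [0.221 0.005] 0.123cp: target 'pics/fin.png': No such file or directory
```

View pics/look_scene_14.3.png

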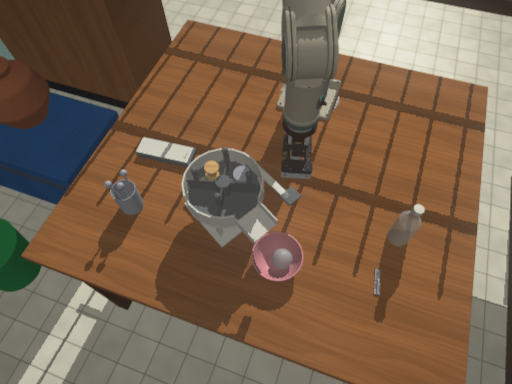

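The ball lies still in the bowl at (282,258). The spool (211,168) and tin (238,173) are still in the level carousel, and the gripper is clear of everything.

```bash
python3 -c "
from bench import job
print(job.sign_off())"
```

```text
the job is handed in; nothing more can be done
None
```

The ball is lying still in the pink bowl, the carousel is back level with the spool and tin inside, and the job is handed in; sign-off gave no verdict.

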